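# Wind the music box and hold its lid half open

### The arm

A 6-joint arm with a two-finger parallel gripper is mounted at the origin on a cart in front of the work surface, level with it; the furniture and walls round the work are solid. World frame = base frame: x ahead of the robot, y to its left, z up, the work surface at z = 0. Lengths are in mm, angles in rad, forces in N, time in s.
With the tool pointing down it reaches from about 375 to 750 mm from the base axis. Payload 9 kg.
Tool frame: the origin (TCP) lies at the centre of the arm's flange, where the gripper is bolted on; the fingertips stand 173 mm ahead of it and the grasp point (between the pads) lies ctrl.grip_point_offset ahead of it (ctrl.grip_point_offset is the distance from the TCP to the grasp point, in mm); z points along the fingers, y is the line along which they close (so a half turn about z gives the same grasp; the last joint's range is limited). The gripper opens to 85 mm and grips with 20 to 120 N. Pads are 22 mm wide; open, the fingers measure 114 mm over their backs; the gripper's body (76 mm by 85 mm) begins 54 mm behind the grasp point. The pads swing forward as they close: fully open they stand 13 mm farther back than shut.
Start: joints at [1.113, 0.104, 0.097, 1.564, 0, 1.353], TCP at [142.5, 582.847, 404.731] pointing down, gripper open.
Joint ranges: [-2.99, 2.99], [-0.84, 1.86], [-1.1, 1.16], [-1.84, 2.11], [-1.51, 1.56], [-3.14, 3.14]. Speed limits (rad/s): [2.22, 2.22, 2.57, 3.14, 3.14, 3.14].

### API

Orientations are given as a unit quaternion [x, y, z, w].
In Python, from station import ctrl gives the robot as it stands.
- The arm moves only by the tool step_arm, never from a script. Its argument "moves" is a list of rows, each an object of numbers: "fingers": the finger opening in cm, from 0 to 8.54; "dx", "dy", "dz": the shift along the tool's x, y, z in cm; "yaw": the turn about the tool's z in degrees. A call has 1 to 12 rows; each row is the pose to reach, as a shift and turn from the pose commanded when the call began, along the tool's axes at that moment; what a row does not reach only later rows make up. A row lasts 1/10 s, in which the tool goes at most 50 mm and 8.59 degrees, less where a joint would pass 70% of its speed; a pose out of reach is approached as far as the arm can. A call with a gripper value outside its range is refused whole. The fingers move at their own pace and stop on an object; "grip_force" is the grip in N (left out, the last holds). Time passes only in rows, so rows that repeat a pose let the fingers close. It gives the time, the measured TCP pose, the force and the opening at its end, in the units of the state.
- ctrl.state(): the state, without advancing time (a new reading comes with each control period).
- ctrl.get_image(name): name is "scene" or "top" or "wrist"; returns a dict with "pixels" (384x512x3 uint8, red, green, blue), "range_z" (384x512 float32, mm along the optical axis (not along the pixel's ray), 0 where there is no reading), "fovy" (degrees; the focal length in pixels is half the picture's height over the tangent of half this angle, whatever the lens; pixels are square), "cx", "cy" (the principal point, pixels), "cam_to_world" (4x4, takes a point from camera to world coordinates). Camera axes: x right, y down, z forward; pixel columns grow to the right and rows downward; lengths in mm; the calibration is good to about 2 mm. The wrist camera is an equidistant fisheye: a pixel r from the principal point sees the ray r / f radians off the axis. A picture is of the moment at which its call begins.
- ctrl.close_job(): hands the job in, once; it reports no verdict.
The state is a dict: "clock": time; "joints": joint angles; "joint_vel": joint speeds; "effort": joint torques, N m; "ee_pos": TCP position; "eef_rot": TCP orientation; "wrist_force": force on the tool from outside, world axes, zero at the start; "moment": the same for the moment, N m; "gripper_width": finger opening in mm.
Only numpy, scipy, OpenCV 4.12 (cv2) and the standard library are available. Lean on these libraries where they do the work, as an engineer would, in place of code of your own. Each camera call takes 0.05 s, during which the arm holds its last target. There are 200 camera calls.

### The job

Wind up the music box: turn its brass wing key clockwise, in several partial turns, until it is fully wound against its stop. Then lift the lid by its brass pull and hold it half open, at about 45 degrees, so that I can look at the works; the lid falls shut if let go, so finish while still holding it there. Leave the other things on the table where they are.

Things in the scene. Friction and masses are not known exactly. Their poses are not given: they have to be found in the camera images.
- music_box: the wooden music box, fixed to the table: case 120 mm deep (its x) by 250 mm long (its y) and 90 mm high on a plinth of 130x260 mm. Origin: centre of the underside, on the table. Its -x side is the front, facing the robot more or less. The right part (own y -125 to +35 mm, the robot's right) is the works compartment under the hinged lid; the left part (own y +35 to +125 mm) is a solid deck, top at 90 mm, flush with the closed lid, from which the wing key stands up.
- key (a joint): how far the brass wing key is wound, rad: 0 run down, 3.2 the stop (fully wound, just over half a turn); grows as the key is turned clockwise seen from above, about the vertical axis. It starts between 0 and 0.5. Turning takes about 0.1 N m; friction keeps the key where it is let go, so that it can be wound in several partial turns.
- key_grip (a point): the point to grip the wing key: on its axis, 36 mm above the deck (126 mm above the table, at x 0, y +80 mm in the box frame). The wings are a flat upright plate, 44 mm wide along this point's x axis, 10 mm thick along its y axis, from 20 to 46 mm above the deck, on a round stem of 10 mm diameter. The point turns with the key: at joint 0 its x axis is the box's x axis.
- lid (a joint): opening angle of the lid, rad: 0 closed, 0.785 is 45 degrees, 1.25 the end of its travel. The lid (162 mm wide, 122 mm deep, 12 mm thick, 0.16 to 0.26 kg) opens upward about its rear edge; weight and a light spring shut it from any angle as soon as it is let go. Lifting at the pull takes about 1 to 2 N.
- lid_hinge (a point): middle of the lid's hinge line, at the rear edge (x +60, y -45, z 84 mm in the box frame). The hinge line runs along the box's y axis. Fixed to the box.
- lid_pull (a point): centre of the brass pull of the lid: a round crossbar 18 mm in diameter and 30 mm long, parallel to the hinge, standing 39 mm clear in front of the lid's front edge on a 9 mm stem. It lies 160 mm from the hinge line in the plane of the lid, at closed lid x -100, y -45, z 84 mm in the box frame, and swings up and back round the hinge with the lid. The two flat end faces (30 mm apart along the box's y) can be gripped from above; the bar then turns between the fingers.
- tape_measure: yellow tape measure lying flat, 74x93x34 mm; loose bystander, origin at the centre of its underside; leave it where it is.
- tape_roll: cream roll of masking tape lying flat, 100 mm across, 25 mm high; loose bystander, origin at the centre of its underside; leave it where it is.
- screwdriver_red: screwdriver with red handle lying down, 198 mm long, 28 mm high; loose bystander, origin at the centre of its underside; leave it where it is.
- screwdriver_yellow: screwdriver with yellow handle lying down, 165 mm long, 28 mm high; loose bystander, origin at the centre of its underside; leave it where it is.
- offcut: dark wooden offcut block, 60x60x45 mm; loose bystander, origin at the centre of its underside; leave it where it is.

How it is judged:
By the outcome, as a careful person would: the job done as asked, in the order asked, and still so for the second after the job is handed in, while the arm keeps its last pose, push and grip.
It also fails if it takes over 61 s, if anything falls off the work surface, if the arm or the gripper's body presses on something with over 40 N, if the wrist force passes 120 N, or if a joint passes its speed limit or range.

## Working session

There is one attempt and no reset: what is moved stays moved. The work goes in short steps, Python scripts to look and compute and a tool call to move; the robot and the scene stay as the last step left them, time stands still between calls to the robot, and variables do not carry over. Pictures are saved under pics/ and viewed, on a budget of 10 in all, crops included, one or two more only if the job needs it, and the job is handed in when it is done.

Besides the shell and the picture viewer there is one more tool, called after "Emit:" as a command line: name --argument value ..., lists and objects as JSON in quotes. step_arm: Moves the arm, as the interface text tells. Its arguments: {"type":"object","properties":{"moves":{"type":"array","items":{"type":"object","properties":{"fingers":{"type":"number"},"dx":{"type":"number"},"dy":{"type":"number"},"dz":{"type":"number"},"yaw":{"type":"number"}}}},"grip_force":{"type":"number"}},"required":["moves"]}

```bash
mkdir -p pics; ls; cat > h.py <<'E'
import numpy as np, cv2, pickle
from station import ctrl
def grab(n,tag):
    im=ctrl.get_image(n); pickle.dump(im,open(f'pics/{tag}.pkl','wb'))
    cv2.imwrite(f'pics/{tag}.png',cv2.cvtColor(im['pixels'],cv2.COLOR_RGB2BGR)); return im
def cloud(im):
    h,w=im['range_z'].shape; f=h/2/np.tan(np.radians(im['fovy'])/2)
    u,v=np.meshgrid(np.arange(w),np.arange(h)); z=im['range_z']
    P=np.stack([(u-im['cx'])/f*z,(v-im['cy'])/f*z,z,np.ones_like(z)],-1)
    return (P@np.array(im['cam_to_world']).T)[...,:3]
E
python3 - <<'E'
from h import *
a=grab('scene','s0');b=grab('top','t0')
print(ctrl.state(),ctrl.grip_point_offset)
for i in(a,b):print(i['fovy'],i['cx'],i['cy'],i['cam_to_world'])
cv2.imwrite('pics/st0.png',cv2.resize(np.hstack([cv2.imread('pics/s0.png'),cv2.imread('pics/t0.png')]),(800,300)))
cv2.imwrite('pics/t0b.png',cv2.resize(cv2.imread('pics/t0.png'),(800,600)))
E
```

```text
pics
{'clock': 0.1, 'joints': array([1.11333054e+00, 1.04623024e-01, 9.65448195e-02, 1.56386746e+00,
       4.65594193e-06, 1.35308222e+00]), 'joint_vel': array([ 0.00077444, -0.00097831,  0.00210913, -0.0006917 , -0.00364848,
       -0.00033747]), 'effort': array([ 5.91041433e-03, -5.58204031e+01,  5.04720461e+01,  1.29587392e-02,
       -2.65168301e-04,  1.81149005e-05]), 'ee_pos': array([142.43476047, 582.75641875, 404.00843049]), 'eef_rot': array([ 1.19588920e-01,  9.92823328e-01, -5.41461744e-04, -1.92535229e-04]), 'wrist_force': array([ 0.09563231, -0.05000885,  0.10342567]), 'moment': array([0.03042126, 0.01304285, 0.0121346 ]), 'gripper_width': 85.36804558852322} 154.70000000000002
43.34685031940985 249.43494957043347 192.1090257070388 [[ 7.82503313e-01 -2.80657499e-01  5.55805662e-01 -4.05322889e+02]
 [-6.22646260e-01 -3.52071870e-01  6.98825467e-01 -1.29295952e+03]
 [-4.47068643e-04 -8.92903559e-01 -4.50247747e-01  8.89510447e+02]
 [ 0.00000000e+00  0.00000000e+00  0.00000000e+00  1.00000000e+00]]
57.897362260202144 256.9649095604094 191.16049884563466 [[-9.07085959e-03 -9.95067995e-01  9.87795814e-02  4.39099768e+02]
 [-9.99827300e-01  1.06276466e-02  1.52454375e-02 -9.82013603e+01]
 [-1.62200414e-02 -9.86242329e-02 -9.94992548e-01  1.12724029e+03]
 [ 0.00000000e+00  0.00000000e+00  0.00000000e+00  1.00000000e+00]]
```

View pics/t0b.png

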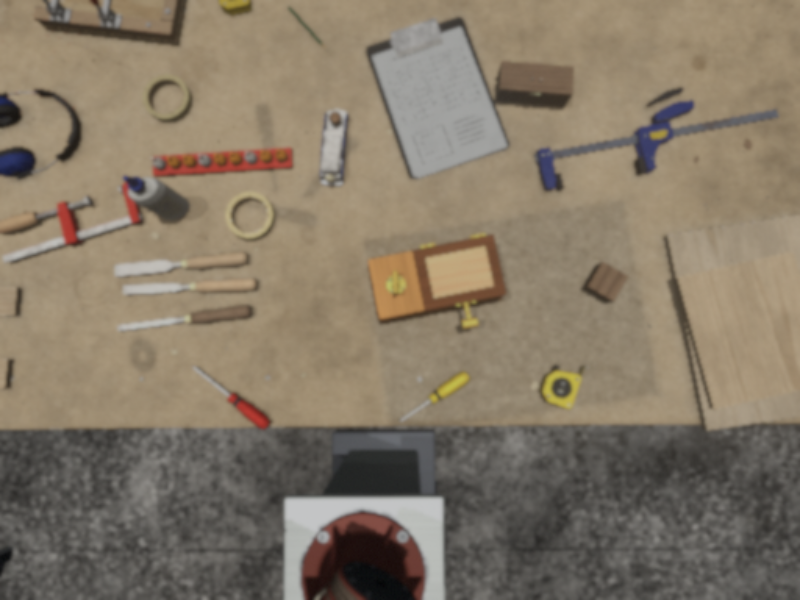

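View pics/s0.png

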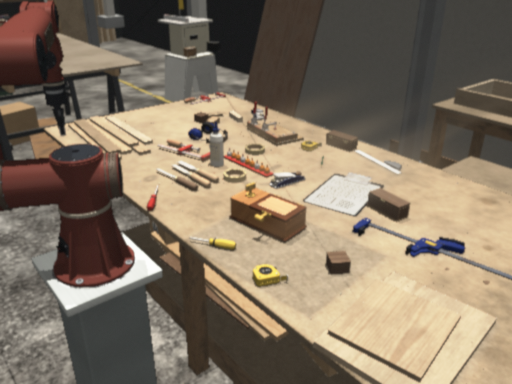

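```bash
python3 - <<'E'
from h import *
for t in('t0','s0'):
    im=pickle.load(open(f'pics/{t}.pkl','rb'));P=cloud(im)
    R=(abs(P[...,0]-450)<130)&(abs(P[...,1]+125)<190)
    if t=='t0':
        print('pose of centre px',P[180,270],P[215,200])
    m=R&(P[...,2]>82)&(P[...,2]<98)
    n,l,st,c=cv2.connectedComponentsWithStats(m.astype(np.uint8));k=1+np.argmax(st[1:,4]);m=l==k
    r=cv2.minAreaRect(P[m][:,:2].astype(np.float32));print(t,m.sum(),r,np.median(P[m][:,2]),'\n',cv2.boxPoints(r))
    hsv=cv2.cvtColor(im['pixels'],cv2.COLOR_RGB2HSV)
    k=R&(P[...,2]>105)
    q=P[k];print('key',len(q),q.mean(0) if len(q) else'',q[:,2].max() if len(q) else '')
    if len(q): print(cv2.minAreaRect(q[:,:2].astype(np.float32)))
    b=R&(hsv[...,0]>18)&(hsv[...,0]<35)&(hsv[...,1]>130)&(P[...,2]>60)
    n,l,st,c=cv2.connectedComponentsWithStats(b.astype(np.uint8))
    for i in range(1,n):
        if st[i,4]>5: print('brass',st[i],c[i],P[l==i].mean(0),P[l==i].min(0),P[l==i].max(0))
im=cv2.imread('pics/t0.png')[140:225,225:335];im2=cv2.imread('pics/s0.png')[175:245,220:315]
cv2.imwrite('pics/c0.png',np.vstack([cv2.resize(im,(440,340)),cv2.resize(im2,(440,324))])[:600])
E
```

```text
pose of centre px [ 575.47905158 -121.87660738   89.56586566] [475.19285355 105.35317636  -2.23512657]
t0 1621 ((532.0634155273438, -151.54832458496094), (95.6202163696289, 258.51055908203125), 0.07901796698570251) 90.33407503588205 
 [[ 484.07507   -22.359102]
 [ 484.43164  -280.86942 ]
 [ 580.05176  -280.73755 ]
 [ 579.6952    -22.227234]]
key 823 [ 445.4165138   -96.75761992 1076.51901249] 1127.2402884850437
((508.49884033203125, -79.55793762207031), (143.1985321044922, 12.224342346191406), 10.157631874084473)
brass [251 177   8  11  49] [253.65306122 182.51020408] [564.63023916 -73.38237043 119.59402907] [549.47044014 -85.56604455  90.21686407] [578.83782698 -66.05615434 138.8627378 ]
brass [295 192   8   5  18] [297.94444444 194.05555556] [ 532.14164208 -205.07879826   88.95843819] [ 526.15309975 -217.50323411   85.60267918] [ 538.33198279 -196.27399805   93.75981246]
brass [296 204   9   6  34] [299.26470588 206.55882353] [ 494.51060271 -208.04543424   90.79723624] [ 487.2658621  -221.96163608   86.50062335] [ 502.33906505 -198.10054898   95.00667454]
s0 719 ((530.313720703125,
[... 227 characters left out ...]
039965 -75.95454788 124.76266596] 138.7175459933395
((562.2091674804688, -73.92473602294922), (34.54409408569336, 17.740785598754883), 2.9336612224578857)
brass [247 184   7   7  22] [250.04545455 186.09090909] [564.55565776 -77.06664311 129.37358653] [549.08993812 -80.51686931 114.675979  ] [579.35956972 -73.16087514 136.80198623]
brass [246 192   9   5  30] [249.66666667 194.2       ] [564.57972199 -74.79383943  95.87071856] [553.41392444 -87.99810415  89.05561631] [576.38351617 -44.29549857 103.35598008]
brass [255 211  16  10  79] [261.10126582 215.89873418] [ 506.78085705 -209.24172216   85.91921876] [ 481.34311721 -230.95660741   67.7494913 ] [ 537.65803355 -163.56986968   93.96166403]
```

View pics/c0.png

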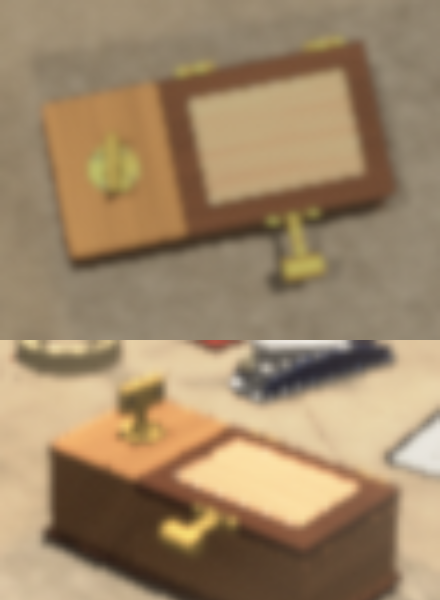

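```bash
python3 - <<'E'
from h import *
for t in('t0','s0'):
    im=pickle.load(open(f'pics/{t}.pkl','rb'));P=cloud(im)
    R=(abs(P[...,0]-540)<140)&(abs(P[...,1]+150)<180)
    m=R&(P[...,2]>84)&(P[...,2]<97)
    m=cv2.morphologyEx(m.astype(np.uint8),cv2.MORPH_OPEN,np.ones((6,6)) if t=='t0' else np.ones((3,3)))
    n,l,st,c=cv2.connectedComponentsWithStats(m);k=1+np.argmax(st[1:,4]);m=l==k
    r=cv2.minAreaRect(P[m][:,:2].astype(np.float32));print(t,m.sum(),r,np.median(P[m][:,2]),'\n',cv2.boxPoints(r))
    for lo,hi in((112,140),(118,145)):
        q=P[R&(P[...,2]>lo)&(P[...,2]<hi)].astype(np.float32);r=cv2.minAreaRect(q[:,:2])
        w=np.linalg.svd(q[:,:2]-q[:,:2].mean(0),full_matrices=False)[2][0]
        print('key',len(q),q.mean(0),q[:,2].max(),r,np.degrees(np.arctan2(w[1],w[0])))
E
```

```text
t0 3183 ((553.86767578125, -167.1376953125), (190.65708923339844, 271.8970031738281), 13.607012748718262) 90.47245059373495 
 [[ 429.23138   -57.432053]
 [ 493.19818  -321.69754 ]
 [ 678.50397  -276.84332 ]
 [ 614.5372    -12.57785 ]]Traceback (most recent call last):
  File "<stdin>", line 10, in <module>
cv2.error: OpenCV(4.12.0) /io/opencv/modules/imgproc/src/convhull.cpp:143: error: (-215:Assertion failed) total >= 0 && (depth == CV_32F || depth == CV_32S) in function 'convexHull'
```

```bash
python3 - <<'E'
from h import *
for t in('t0','s0'):
    im=pickle.load(open(f'pics/{t}.pkl','rb'));P=cloud(im)
    R=(abs(P[...,0]-540)<140)&(abs(P[...,1]+150)<180)
    m=R&(P[...,2]>84)&(P[...,2]<150)
    m=cv2.morphologyEx(m.astype(np.uint8),cv2.MORPH_OPEN,np.ones((15,15)) if t=='t0' else np.ones((5,5)))
    n,l,st,c=cv2.connectedComponentsWithStats(m);k=1+np.argmax(st[1:,4]);m=(l==k)&(P[...,2]<97)
    r=cv2.minAreaRect(np.ascontiguousarray(P[m][:,:2],np.float32));print(t,m.sum(),r,np.median(P[m][:,2]),'\n',cv2.boxPoints(r))
    for lo,hi in((112,140),(120,145)):
        q=P[R&(P[...,2]>lo)&(P[...,2]<hi)];r=cv2.minAreaRect(np.ascontiguousarray(q[:,:2],np.float32))
        w=np.linalg.svd(q[:,:2]-q[:,:2].mean(0),full_matrices=False)[2][0]
        print('key',len(q),q.mean(0),q[:,2].max(),r,np.degrees(np.arctan2(w[1],w[0])))
E
```

```text
t0 2666 ((582.9608154296875, -148.50514221191406), (124.24713897705078, 250.18563842773438), 11.086573600769043) 90.57442838872771 
 [[ 497.9423    -37.692707]
 [ 546.0509   -283.2093  ]
 [ 667.9794   -259.31757 ]
 [ 619.8707    -13.800995]]
key 53 [567.59937447 -69.69062877 133.80249601] 138.86273779942542 ((569.4526977539062, -70.36111450195312), (8.673080444335938, 43.21754837036133), 89.74015045166016) -177.73788867015114
key 51 [567.92680108 -69.51459664 134.51064025] 138.86273779942542 ((569.4526977539062, -70.36111450195312), (8.673080444335938, 43.21754837036133), 89.74015045166016) -178.24860324858764
s0 1144 ((583.5441284179688, -154.3682098388672), (133.29226684570312, 252.35350036621094), 10.047355651855469) 90.3454520047539 
 [[ 495.90704   -41.753742]
 [ 539.93317  -290.23712 ]
 [ 671.1812   -266.98267 ]
 [ 627.1551    -18.499298]]
key 73 [565.1713516  -75.60054409 125.93732409] 138.7175459933395 ((568.7628173828125, -76.99755859375), (18.485069274902344, 44.91041946411133), 83.5706558227539) 179.14479077031746
key 55 [565.84338259 -75.64777886 129.10910845] 138.7175459933395 ((568.7628173828125, -76.99755859375), (18.485069274902344, 44.91041946411133), 83.5706558227539) 178.3189210684689
```

Emit:
step_arm --moves '[{"dx":-28.4,"dy":-26.6,"dz":0,"yaw":-14},{"dx":-56.8,"dy":-53.3,"dz":0,"yaw":-14},{"dx":-56.8,"dy":-53.3,"dz":0,"yaw":-14},{"dx":-56.8,"dy":-53.3,"dz":0,"yaw":-14},{"dx":-56.8,"dy":-53.3,"dz":0,"yaw":-14},{"dx":-56.8,"dy":-53.3,"dz":0,"yaw":-14},{"dx":-56.8,"dy":-53.3,"dz":0,"yaw":-14},{"dx":-56.8,"dy":-53.3,"dz":0,"yaw":-14},{"dx":-56.8,"dy":-53.3,"dz":0,"yaw":-14},{"dx":-56.8,"dy":-53.3,"dz":0,"yaw":-14},{"dx":-56.8,"dy":-53.3,"dz":0,"yaw":-14},{"dx":-56.8,"dy":-53.3,"dz":0,"yaw":-14}]'

```text
invalid input at $.moves[0]: expected keys fingers, dx, dy, dz, yaw
```

Emit:
step_arm --moves '[{"fingers":8.5,"dx":-28.4,"dy":-26.6,"dz":0,"yaw":-14},{"fingers":8.5,"dx":-56.8,"dy":-53.3,"dz":0,"yaw":-14},{"fingers":8.5,"dx":-56.8,"dy":-53.3,"dz":0,"yaw":-14},{"fingers":8.5,"dx":-56.8,"dy":-53.3,"dz":0,"yaw":-14},{"fingers":8.5,"dx":-56.8,"dy":-53.3,"dz":0,"yaw":-14},{"fingers":8.5,"dx":-56.8,"dy":-53.3,"dz":0,"yaw":-14},{"fingers":8.5,"dx":-56.8,"dy":-53.3,"dz":0,"yaw":-14},{"fingers":8.5,"dx":-56.8,"dy":-53.3,"dz":0,"yaw":-14},{"fingers":8.5,"dx":-56.8,"dy":-53.3,"dz":0,"yaw":-14},{"fingers":8.5,"dx":-56.8,"dy":-53.3,"dz":0,"yaw":-14},{"fingers":8.5,"dx":-56.8,"dy":-53.3,"dz":0,"yaw":-14},{"fingers":8.5,"dx":-56.8,"dy":-53.3,"dz":0,"yaw":-14}]'

```text
clock: 1.3
ee_pos: [469.8, 79.4, 404.6]
eef_rot: [-0.002, 1.0, 0.0, 0.0]
wrist_force: [0.5, 0.8, 0.8]
gripper_width: 84.8
```

Emit:
step_arm --moves '[{"fingers":8.5,"dx":-9.8,"dy":-15,"dz":5,"yaw":0},{"fingers":8.5,"dx":-9.8,"dy":-15,"dz":5,"yaw":0},{"fingers":8.5,"dx":-9.8,"dy":-15,"dz":5,"yaw":0},{"fingers":8.5,"dx":-9.8,"dy":-15,"dz":5,"yaw":0},{"fingers":8.5,"dx":-9.8,"dy":-15,"dz":5,"yaw":0},{"fingers":8.5,"dx":-9.8,"dy":-15,"dz":5,"yaw":0},{"fingers":8.5,"dx":-9.8,"dy":-15,"dz":5,"yaw":0}]'

```text
clock: 2.0
ee_pos: [567.5, -67.3, 355.0]
eef_rot: [-0.003, 1.0, 0.0, 0.0]
wrist_force: [0.2, 0.7, 0.2]
gripper_width: 85.5
```

```bash
python3 - <<'E'
from h import *
w=grab('wrist','w1')
s=ctrl.state();print(s['ee_pos'],s['eef_rot'],s['joints'])
print(w['fovy'],w['cx'],w['cy'],np.round(w['cam_to_world'],3))
E
```

```text
[567.53977684 -67.10478865 355.28449509] [-2.82727849e-03  9.99995962e-01  4.34451612e-05  2.85342873e-04] [-3.46520731e-01  1.23830679e-02 -8.72631148e-02  1.47064367e+00
  2.76979126e-04 -3.52175226e-01]
65.70646984690485 256.1831061422569 186.09577989790057 [[-5.00000e-03  9.51000e-01  3.09000e-01  4.88285e+02]
 [ 1.00000e+00  5.00000e-03  2.00000e-03 -6.69490e+01]
 [ 1.00000e-03  3.09000e-01 -9.51000e-01  3.24651e+02]
 [ 0.00000e+00  0.00000e+00  0.00000e+00  1.00000e+00]]
```

View pics/w1.png

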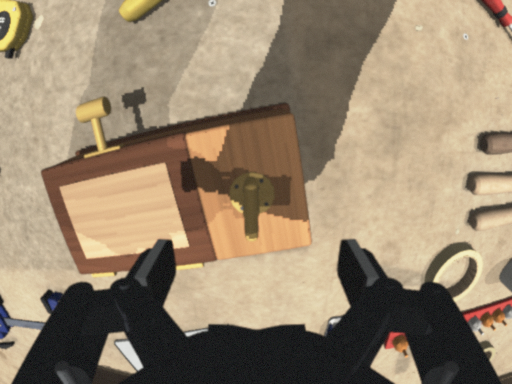

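```bash
cat >> h.py <<'E'
def fcloud(im):
    h,w=im['range_z'].shape; f=h/2/np.tan(np.radians(im['fovy'])/2)
    u,v=np.meshgrid(np.arange(w),np.arange(h)); a=u-im['cx'];b=v-im['cy'];r=np.hypot(a,b)+1e-9
    t=np.tan(r/f)/r; z=im['range_z']
    P=np.stack([a*t*z,b*t*z,z,np.ones_like(z)],-1)
    return (P@np.array(im['cam_to_world']).T)[...,:3]
def rect(q): return cv2.minAreaRect(np.ascontiguousarray(q[:,:2],np.float32))
E
python3 - <<'E'
from h import *
im=pickle.load(open('pics/w1.pkl','rb'));P=fcloud(im)
R=np.zeros(P.shape[:2],bool);R[60:272,20:325]=1
R[240:,120:205]=0
for lo,hi in((112,150),(130,140)):
    q=P[R&(P[...,2]>lo)&(P[...,2]<hi)&(P[...,1]>-130)];w=np.linalg.svd(q[:,:2]-q[:,:2].mean(0),full_matrices=False)[2][0]
    print('key',len(q),q.mean(0),q.max(0),rect(q),np.degrees(np.arctan(w[1]/w[0])))
m=R&(abs(P[...,2]-90)<3)
m=cv2.morphologyEx(m.astype(np.uint8),cv2.MORPH_CLOSE,np.ones((9,9)));m=cv2.morphologyEx(m,cv2.MORPH_OPEN,np.ones((25,25)))>0
m&=abs(P[...,2]-90)<3
r=rect(P[m]);print('case',m.sum(),r,cv2.boxPoints(r))
p=R&(P[...,2]>70)&(P[...,2]<100)&(np.arange(512)[None]<140)&(np.arange(384)[:,None]<125);q=P[p];print('pull',len(q),q.mean(0),rect(q),q.max(0),cv2.boxPoints(rect(q)))
E
```

```text
key 914 [566.64209541 -69.87859206 133.84289449] [591.20600806 -64.25247123 138.2965421 ] ((569.6419067382812, -70.09527587890625), (42.734527587890625, 11.651782989501953), 3.246793031692505) 1.010379375474883
key 805 [568.49505333 -69.9774559  135.34481015] [591.20600806 -64.42261269 138.2965421 ] ((569.9942626953125, -70.07112121582031), (11.292217254638672, 42.43961715698242), 89.83773040771484) 1.3245686751311265
case 26960 ((582.659423828125, -149.99330139160156), (126.32672882080078, 251.05584716796875), 10.620084762573242) [[ 497.44373   -38.25632 ]
 [ 543.7123   -285.01178 ]
 [ 667.8751   -261.7303  ]
 [ 621.60657   -14.974823]]
pull 718 [ 496.23049295 -208.12786985   89.33747651] ((498.1956787109375, -210.41990661621094), (23.8598690032959, 30.612075805664062), 10.371251106262207) [ 509.33792944 -194.88875816   94.01430161] [[ 483.70517 -197.51163]
 [ 489.21616 -227.62357]
 [ 512.68616 -223.32819]
 [ 507.1752  -193.21625]]
```

Emit:
step_arm --moves '[{"fingers":6,"dx":-0.15,"dy":-0.3,"dz":3.5,"yaw":0},{"fingers":6,"dx":-0.15,"dy":-0.3,"dz":7.4,"yaw":0},{"fingers":6,"dx":-0.15,"dy":-0.3,"dz":7.4,"yaw":0},{"fingers":3,"dx":-0.15,"dy":-0.3,"dz":7.4,"yaw":0},{"fingers":0.5,"dx":-0.15,"dy":-0.3,"dz":7.4,"yaw":0},{"fingers":0,"dx":-0.15,"dy":-0.3,"dz":7.4,"yaw":0},{"fingers":0,"dx":-0.15,"dy":-0.3,"dz":7.4,"yaw":0},{"fingers":0,"dx":-0.15,"dy":-0.3,"dz":7.4,"yaw":0},{"fingers":0,"dx":-0.15,"dy":-0.3,"dz":7.4,"yaw":0}]' --grip_force 40

```text
clock: 2.95
ee_pos: [570.0, -71.1, 283.0]
eef_rot: [-0.002, 1.0, -0.0, 0.002]
wrist_force: [-1.5, 2.1, 7.2]
gripper_width: 8.9
```

```bash
python3 -c "
from station import ctrl
print(ctrl.state())"
```

```text
{'clock': 2.95, 'joints': array([-3.51838801e-01,  3.70003866e-02, -1.93747849e-01,  1.33701671e+00,
        6.43293106e-04, -3.56720770e-01]), 'joint_vel': array([-0.0006228 , -0.00044238,  0.00249914, -0.00096741,  0.00149595,
       -0.0016582 ]), 'effort': array([ -1.00501556, -48.35281491,  47.02992797,  -0.65541012,
        -0.41599835,   0.06911633]), 'ee_pos': array([569.98928122, -71.1045557 , 282.96458605]), 'eef_rot': array([-2.44146647e-03,  9.99995819e-01, -2.24145209e-04,  1.53314574e-03]), 'wrist_force': array([-1.46721408,  2.1184328 ,  7.16452918]), 'moment': array([0.39734965, 0.17869617, 0.04154817]), 'gripper_width': 8.913540249783813}
```

Emit:
step_arm --moves '[{"fingers":0,"dx":0,"dy":0,"dz":0,"yaw":7},{"fingers":0,"dx":0,"dy":0,"dz":0,"yaw":14},{"fingers":0,"dx":0,"dy":0,"dz":0,"yaw":21},{"fingers":0,"dx":0,"dy":0,"dz":0,"yaw":28},{"fingers":0,"dx":0,"dy":0,"dz":0,"yaw":35},{"fingers":0,"dx":0,"dy":0,"dz":0,"yaw":42},{"fingers":0,"dx":0,"dy":0,"dz":0,"yaw":49},{"fingers":0,"dx":0,"dy":0,"dz":0,"yaw":56},{"fingers":0,"dx":0,"dy":0,"dz":0,"yaw":63},{"fingers":0,"dx":0,"dy":0,"dz":0,"yaw":70},{"fingers":0,"dx":0,"dy":0,"dz":0,"yaw":70}]'

```text
clock: 4.05
ee_pos: [570.0, -70.9, 283.0]
eef_rot: [0.573, 0.819, 0.001, 0.001]
wrist_force: [0.2, 3.2, 6.8]
gripper_width: 9.1
```

```bash
python3 -c "
from station import ctrl
print(ctrl.state())"
```

```text
{'clock': 4.05, 'joints': array([-3.51627363e-01,  3.70042037e-02, -1.93762061e-01,  1.33695328e+00,
        1.01918447e-03,  8.69399217e-01]), 'joint_vel': array([-0.00075507,  0.0017534 ,  0.00065487, -0.00121055,  0.00077338,
       -0.10610856]), 'effort': array([ -1.55747339, -48.43280554,  46.97202444,  -0.53977054,
        -0.69350643,   1.47732519]), 'ee_pos': array([570.03238707, -70.94232984, 282.95476742]), 'eef_rot': array([0.57328671, 0.81935324, 0.00088644, 0.00135667]), 'wrist_force': array([0.20848291, 3.21550451, 6.82437747]), 'moment': array([ 0.53672414,  0.08262057, -0.09224573]), 'gripper_width': 9.091738510361049}
```

Emit:
step_arm --moves '[{"fingers":8,"dx":0,"dy":0,"dz":0,"yaw":0},{"fingers":8,"dx":0,"dy":0,"dz":0,"yaw":0},{"fingers":8,"dx":0,"dy":0,"dz":0,"yaw":0},{"fingers":8,"dx":0,"dy":0,"dz":0,"yaw":0},{"fingers":8,"dx":0,"dy":0,"dz":0,"yaw":0}]'

```text
clock: 4.55
ee_pos: [569.3, -71.1, 280.6]
eef_rot: [0.572, 0.82, 0.0, -0.0]
wrist_force: [-0.6, -0.2, -0.7]
gripper_width: 79.3
```

Emit:
step_arm --moves '[{"fingers":8,"dx":0,"dy":0,"dz":0,"yaw":-8},{"fingers":8,"dx":0,"dy":0,"dz":0,"yaw":-16},{"fingers":8,"dx":0,"dy":0,"dz":0,"yaw":-24},{"fingers":8,"dx":0,"dy":0,"dz":0,"yaw":-32},{"fingers":8,"dx":0,"dy":0,"dz":0,"yaw":-40},{"fingers":8,"dx":0,"dy":0,"dz":0,"yaw":-48},{"fingers":8,"dx":0,"dy":0,"dz":0,"yaw":-56},{"fingers":8,"dx":0,"dy":0,"dz":0,"yaw":-64},{"fingers":8,"dx":0,"dy":0,"dz":0,"yaw":-72},{"fingers":8,"dx":0,"dy":0,"dz":0,"yaw":-80},{"fingers":8,"dx":0,"dy":0,"dz":0,"yaw":-88},{"fingers":8,"dx":0,"dy":0,"dz":0,"yaw":-90}]'

```text
clock: 5.75
ee_pos: [569.3, -71.1, 280.6]
eef_rot: [-0.178, 0.984, 0.0, -0.0]
wrist_force: [-0.8, 0.6, 0.0]
gripper_width: 80.0
```

Emit:
step_arm --moves '[{"fingers":8,"dx":0,"dy":0,"dz":0,"yaw":-8},{"fingers":8,"dx":0,"dy":0,"dz":0,"yaw":-16},{"fingers":8,"dx":0,"dy":0,"dz":0,"yaw":-24},{"fingers":8,"dx":0,"dy":0,"dz":0,"yaw":-32},{"fingers":8,"dx":0,"dy":0,"dz":0,"yaw":-40},{"fingers":8,"dx":0,"dy":0,"dz":0,"yaw":-48},{"fingers":8,"dx":0,"dy":0,"dz":0,"yaw":-56},{"fingers":8,"dx":0,"dy":0,"dz":0,"yaw":-64},{"fingers":8,"dx":0,"dy":0,"dz":0,"yaw":-72},{"fingers":8,"dx":0,"dy":0,"dz":0,"yaw":-80},{"fingers":8,"dx":0,"dy":0,"dz":0,"yaw":-88},{"fingers":8,"dx":0,"dy":0,"dz":0,"yaw":-90}]'

```text
clock: 6.95
ee_pos: [569.3, -71.1, 280.6]
eef_rot: [0.822, -0.57, -0.0, -0.0]
wrist_force: [-0.4, 0.0, 0.1]
gripper_width: 80.1
```

Emit:
step_arm --moves '[{"fingers":3,"dx":0,"dy":0,"dz":0,"yaw":0},{"fingers":0,"dx":0,"dy":0,"dz":0,"yaw":0},{"fingers":0,"dx":0,"dy":0,"dz":0,"yaw":0},{"fingers":0,"dx":0,"dy":0,"dz":0,"yaw":0},{"fingers":0,"dx":0,"dy":0,"dz":0,"yaw":0},{"fingers":0,"dx":0,"dy":0,"dz":0,"yaw":0}]'

```text
clock: 7.55
ee_pos: [569.9, -70.9, 280.9]
eef_rot: [0.82, -0.572, 0.001, -0.001]
wrist_force: [6.1, 2.1, -0.7]
gripper_width: 8.8
```

```bash
python3 -c "
from station import ctrl
print(ctrl.state())"
```

```text
{'clock': 7.55, 'joints': array([-3.51667431e-01,  3.85529169e-02, -1.95896302e-01,  1.33453616e+00,
        1.53816932e-03, -2.27609056e+00]), 'joint_vel': array([ 3.81903596e-04,  6.52189537e-04,  3.16202529e-05, -1.72468635e-03,
        5.01435824e-04,  6.82771477e-04]), 'effort': array([ -1.65805846, -52.28331327,  48.81812811,   1.69504065,
        -1.01225775,  -0.05999486]), 'ee_pos': array([569.9374487 , -70.85956688, 280.92289822]), 'eef_rot': array([ 8.20457760e-01, -5.71705915e-01,  6.80330325e-04, -9.73922596e-04]), 'wrist_force': array([ 6.05397741,  2.12540083, -0.71596848]), 'moment': array([ 0.38391441, -0.92634743, -0.06471773]), 'gripper_width': 8.848939129700948}
```

Now turn about 96°, then creep to the stop.

Emit:
step_arm --moves '[{"fingers":0,"dx":0,"dy":0,"dz":0,"yaw":7},{"fingers":0,"dx":0,"dy":0,"dz":0,"yaw":14},{"fingers":0,"dx":0,"dy":0,"dz":0,"yaw":21},{"fingers":0,"dx":0,"dy":0,"dz":0,"yaw":28},{"fingers":0,"dx":0,"dy":0,"dz":0,"yaw":35},{"fingers":0,"dx":0,"dy":0,"dz":0,"yaw":42},{"fingers":0,"dx":0,"dy":0,"dz":0,"yaw":49},{"fingers":0,"dx":0,"dy":0,"dz":0,"yaw":56},{"fingers":0,"dx":0,"dy":0,"dz":0,"yaw":63},{"fingers":0,"dx":0,"dy":0,"dz":0,"yaw":70},{"fingers":0,"dx":0,"dy":0,"dz":0,"yaw":77},{"fingers":0,"dx":0,"dy":0,"dz":0,"yaw":84}]'

```text
clock: 8.75
ee_pos: [570.3, -70.9, 280.9]
eef_rot: [-0.225, 0.974, -0.0, 0.002]
wrist_force: [8.9, 1.4, -4.3]
gripper_width: 9.4
```

Emit:
step_arm --moves '[{"fingers":0,"dx":0,"dy":0,"dz":0,"yaw":3},{"fingers":0,"dx":0,"dy":0,"dz":0,"yaw":6},{"fingers":0,"dx":0,"dy":0,"dz":0,"yaw":9},{"fingers":0,"dx":0,"dy":0,"dz":0,"yaw":12},{"fingers":0,"dx":0,"dy":0,"dz":0,"yaw":12}]'

```text
clock: 9.25
ee_pos: [570.4, -71.0, 280.9]
eef_rot: [-0.123, 0.992, 0.0, 0.002]
wrist_force: [9.5, 1.5, -4.5]
gripper_width: 9.5
```

```bash
python3 -c "
from station import ctrl
s=ctrl.state();print(s['joints'],s['moment'],s['wrist_force'],s['effort'])"
```

```text
[-0.35169535  0.03879508 -0.19561487  1.33317195  0.00183336 -0.59887457] [ 0.34055114 -1.79385582 -0.01090543] [ 9.52367685  1.51867244 -4.51053094] [ -1.23072289 -53.05866838  48.23902845   3.34959403  -1.32961884
   0.60600216]
```

Emit:
step_arm --moves '[{"fingers":0,"dx":0,"dy":0,"dz":0,"yaw":1.5},{"fingers":0,"dx":0,"dy":0,"dz":0,"yaw":3},{"fingers":0,"dx":0,"dy":0,"dz":0,"yaw":4.5},{"fingers":0,"dx":0,"dy":0,"dz":0,"yaw":6},{"fingers":0,"dx":0,"dy":0,"dz":0,"yaw":6}]'

```text
clock: 9.75
ee_pos: [570.4, -71.0, 280.9]
eef_rot: [-0.072, 0.997, 0.0, 0.002]
wrist_force: [9.8, 0.9, -3.7]
gripper_width: 9.0
```

```bash
python3 -c "
from station import ctrl
s=ctrl.state();print(s['joints'][5],s['moment'],s['wrist_force'],s['effort'][5])"
```

```text
-0.49511069524844775 [ 0.3926892  -1.80158613  0.01162625] [ 9.81574179  0.88121976 -3.739138  ] 0.2896922640502453
```

Emit:
step_arm --moves '[{"fingers":0,"dx":0,"dy":0,"dz":0,"yaw":1},{"fingers":0,"dx":0,"dy":0,"dz":0,"yaw":2},{"fingers":0,"dx":0,"dy":0,"dz":0,"yaw":2}]'

```text
clock: 10.05
ee_pos: [570.4, -71.0, 280.9]
eef_rot: [-0.055, 0.998, 0.0, 0.002]
wrist_force: [8.9, 1.4, -5.3]
gripper_width: 8.8
```

```bash
python3 -c "
from station import ctrl
s=ctrl.state();print(s['joints'][5],s['moment'],s['wrist_force'],s['effort'][5])"
```

```text
-0.46117817667005223 [ 0.25098991 -1.84933639  0.55786469] [ 8.91767846  1.40955661 -5.30415715] 0.8251297473907471
```

Emit:
step_arm --moves '[{"fingers":0,"dx":0,"dy":0,"dz":0,"yaw":1},{"fingers":0,"dx":0,"dy":0,"dz":0,"yaw":2},{"fingers":0,"dx":0,"dy":0,"dz":0,"yaw":2}]'

```text
clock: 10.35
ee_pos: [570.4, -71.0, 281.0]
eef_rot: [-0.038, 0.999, 0.0, 0.002]
wrist_force: [8.1, -0.9, -4.4]
gripper_width: 9.3
```

```bash
python3 -c "
from station import ctrl
s=ctrl.state();print(s['joints'][5],s['moment'],s['wrist_force'],s['effort'][5])"
```

```text
-0.42704344388025783 [ 0.09026017 -1.84015939  1.21585247] [ 8.05820295 -0.86151474 -4.4112932 ] 1.3817569613456726
```

Emit:
step_arm --moves '[{"fingers":8,"dx":0,"dy":0,"dz":0,"yaw":0},{"fingers":8,"dx":0,"dy":0,"dz":0,"yaw":0},{"fingers":8,"dx":0,"dy":0,"dz":0,"yaw":0},{"fingers":8,"dx":0,"dy":0,"dz":0,"yaw":0},{"fingers":8,"dx":0,"dy":0,"dz":-4,"yaw":0},{"fingers":8,"dx":0,"dy":0,"dz":-7,"yaw":0},{"fingers":8,"dx":0,"dy":0,"dz":-7,"yaw":0}]'

```text
clock: 11.05
ee_pos: [570.3, -71.4, 355.6]
eef_rot: [-0.037, 0.999, -0.001, 0.003]
wrist_force: [0.4, -0.2, -1.2]
gripper_width: 80.0
```

Emit:
step_arm --moves '[{"fingers":8,"dx":3,"dy":-4,"dz":0,"yaw":-6.4},{"fingers":8,"dx":5.5,"dy":-8,"dz":0,"yaw":-6.4},{"fingers":8,"dx":8.6,"dy":-12,"dz":0,"yaw":-6.4},{"fingers":8,"dx":8.6,"dy":-13.4,"dz":0,"yaw":-6.4},{"fingers":8,"dx":8.6,"dy":-13.4,"dz":0,"yaw":-6.4},{"fingers":8,"dx":8.6,"dy":-13.4,"dz":0,"yaw":-6.4}]'

```text
clock: 11.65
ee_pos: [493.8, -210.8, 350.3]
eef_rot: [-0.093, 0.996, 0.0, -0.0]
wrist_force: [-0.0, -0.6, -0.2]
gripper_width: 80.2
```

```bash
python3 - <<'E'
from h import *
w=grab('wrist','w2');s=ctrl.state();print(s['ee_pos'],s['eef_rot'],s['joints'])
P=fcloud(w)
R=(P[...,2]>108)&(P[...,2]<142)&(abs(P[...,0]-569)<35)&(abs(P[...,1]+70)<35)
q=P[R];print(len(q),len(q) and (rect(q),q.mean(0)))
w_=np.linalg.svd(q[:,:2]-q[:,:2].mean(0),full_matrices=False)[2][0];print('key ang',np.degrees(np.arctan(w_[1]/w_[0])))
R=(P[...,2]>70)&(P[...,2]<100)&(abs(P[...,0]-494)<22)&(abs(P[...,1]+211)<25)
q=P[R];print(len(q),rect(q),q.max(0),cv2.boxPoints(rect(q)))
E
```

```text
[ 493.9412341  -210.26730573  350.3607532 ] [-9.32454642e-02  9.95643060e-01  4.14346010e-04 -9.01678151e-05] [-6.46404092e-01 -9.23548056e-02 -1.98362252e-01  1.46548072e+00
  4.90513448e-04 -8.33166517e-01]
1 (((549.3577270507812, -69.70458984375), (0.0, 0.0), 0.0), array([549.35773953, -69.7045926 , 119.45352643]))
key ang 0.0
904 ((501.5234680175781, -210.17576599121094), (30.5360164642334, 29.680747985839844), 9.978336334228516) [ 515.97340791 -195.97909351   94.53041442] [[ 483.91495 -198.20544]
 [ 489.0579  -227.43723]
 [ 519.13196 -222.14609]
 [ 513.989   -192.9143 ]]
```

View pics/w2.png

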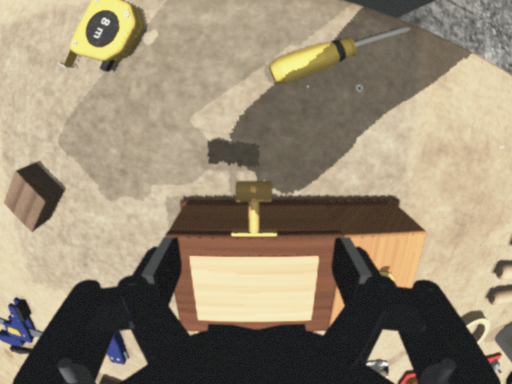

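Emit:
step_arm --moves '[{"fingers":6.5,"dx":-0.12,"dy":-0.1,"dz":4,"yaw":0},{"fingers":6.5,"dx":-0.12,"dy":-0.1,"dz":8,"yaw":0},{"fingers":6.5,"dx":-0.12,"dy":-0.1,"dz":11.2,"yaw":0},{"fingers":6.5,"dx":-0.12,"dy":-0.1,"dz":11.2,"yaw":0},{"fingers":4,"dx":-0.12,"dy":-0.1,"dz":11.2,"yaw":0},{"fingers":2,"dx":-0.12,"dy":-0.1,"dz":11.2,"yaw":0},{"fingers":2,"dx":-0.12,"dy":-0.1,"dz":11.2,"yaw":0},{"fingers":2,"dx":-0.12,"dy":-0.1,"dz":11.2,"yaw":0},{"fingers":2,"dx":-0.12,"dy":-0.1,"dz":11.2,"yaw":0}]' --grip_force 40

```text
clock: 12.6
ee_pos: [495.8, -212.2, 240.2]
eef_rot: [-0.093, 0.996, -0.001, 0.002]
wrist_force: [5.7, -0.1, 2.9]
gripper_width: 29.2
```

```bash
python3 - <<'E'
from h import *
t=grab('top','t1');s=ctrl.state();print(s['ee_pos'],s['eef_rot'],s['wrist_force'],s['moment'])
P=cloud(t)
R=(P[...,2]>115)&(P[...,2]<145)&(abs(P[...,0]-569)<32)&(abs(P[...,1]+70)<32)
q=P[R];w=np.linalg.svd(q[:,:2]-q[:,:2].mean(0),full_matrices=False)[2][0]
print(len(q),rect(q),'key ang',np.degrees(np.arctan(w[1]/w[0])))
im=cv2.imread('pics/t1.png')[120:250,200:370]
cv2.imwrite('pics/t1c.png',cv2.resize(im,(785,600),interpolation=2))
E
```

```text
[ 495.77017437 -212.24555953  240.08068874] [-9.29792784e-02  9.95666478e-01 -7.46658051e-04  1.60007910e-03] [5.83779317 0.93775597 3.31999336] [ 0.09830022 -1.29234898  0.08056241]
55 ((569.3440551757812, -69.5640869140625), (42.889404296875, 10.394579887390137), 6.62185525894165) key ang 7.524145230162365
```

View pics/t1c.png

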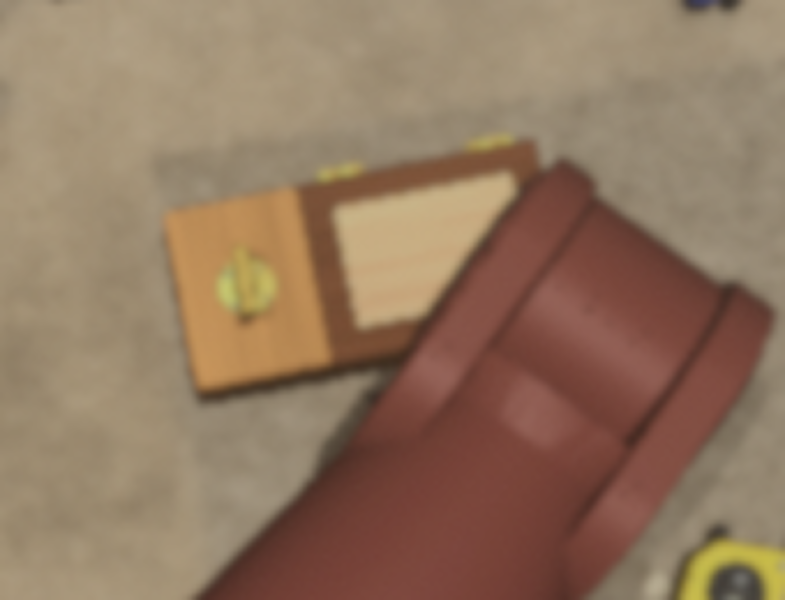

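Emit:
step_arm --moves '[{"fingers":2,"dx":-0.01,"dy":0,"dz":-0.7,"yaw":0},{"fingers":2,"dx":-0.06,"dy":0,"dz":-1.39,"yaw":0},{"fingers":2,"dx":-0.14,"dy":0,"dz":-2.09,"yaw":0},{"fingers":2,"dx":-0.24,"dy":0,"dz":-2.78,"yaw":0},{"fingers":2,"dx":-0.38,"dy":0,"dz":-3.46,"yaw":0},{"fingers":2,"dx":-0.55,"dy":0,"dz":-4.14,"yaw":0},{"fingers":2,"dx":-0.74,"dy":0,"dz":-4.81,"yaw":0},{"fingers":2,"dx":-0.96,"dy":0,"dz":-5.47,"yaw":0},{"fingers":2,"dx":-0.96,"dy":0,"dz":-5.47,"yaw":0}]'

```text
clock: 13.55
ee_pos: [504.5, -210.5, 294.0]
eef_rot: [-0.093, 0.996, -0.001, 0.0]
wrist_force: [3.0, -4.7, -3.9]
gripper_width: 29.0
```

```bash
python3 - <<'E'
from h import *
w=grab('wrist','w3');s=ctrl.state();print(s['ee_pos'],s['eef_rot'],s['wrist_force'],s['moment'])
E
```

```text
[ 504.40519598 -210.57726045  293.47141843] [-9.27085190e-02  9.95693053e-01 -6.88579628e-04 -3.75918398e-05] [ 2.22973308 -4.77746225 -3.93332709] [-1.10725906 -0.35730933 -0.01191044]
```

View pics/w3.png

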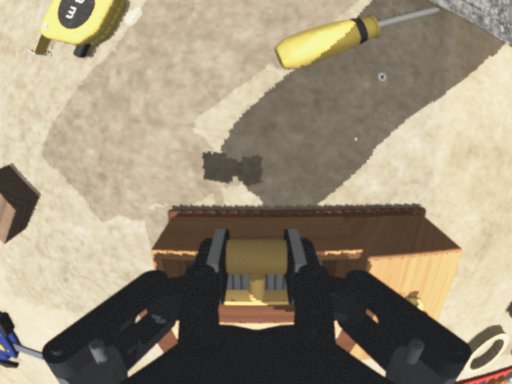

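The bar is centred between the fingers (row 255, columns 225-290) and the lid is lifting. I'll continue the arc to 45°.

Emit:
step_arm --moves '[{"fingers":2,"dx":-0.26,"dy":0,"dz":-0.65,"yaw":0},{"fingers":2,"dx":-0.54,"dy":0,"dz":-1.29,"yaw":0},{"fingers":2,"dx":-0.85,"dy":0,"dz":-1.92,"yaw":0},{"fingers":2,"dx":-1.18,"dy":0,"dz":-2.53,"yaw":0},{"fingers":2,"dx":-1.54,"dy":0,"dz":-3.12,"yaw":0},{"fingers":2,"dx":-1.93,"dy":0,"dz":-3.71,"yaw":0},{"fingers":2,"dx":-2.35,"dy":0,"dz":-4.27,"yaw":0},{"fingers":2,"dx":-2.78,"dy":0,"dz":-4.81,"yaw":0},{"fingers":2,"dx":-3.24,"dy":0,"dz":-5.34,"yaw":0},{"fingers":2,"dx":-3.73,"dy":0,"dz":-5.84,"yaw":0},{"fingers":2,"dx":-3.73,"dy":0,"dz":-5.84,"yaw":0},{"fingers":2,"dx":-3.73,"dy":0,"dz":-5.84,"yaw":0}]'

```text
clock: 14.8
ee_pos: [540.5, -203.8, 351.3]
eef_rot: [-0.093, 0.996, -0.001, -0.001]
wrist_force: [-1.3, -5.3, -2.0]
gripper_width: 29.1
```

```bash
python3 - <<'E'
from h import *
w=grab('wrist','w4');a=grab('scene','s4');s=ctrl.state();print(s['ee_pos'],s['wrist_force'],s['moment'],s['gripper_width'])
t=grab('top','t4');P=cloud(t);c=np.array([582,-149.8]);A=np.radians(10.8);B=np.array([[np.cos(A),np.sin(A)],[-np.sin(A),np.cos(A)]])
for P in(cloud(t),cloud(a)):
    L=(P[...,:2]-c)@B.T;m=(L[...,0]>-20)&(L[...,0]<50)&(L[...,1]>-120)&(L[...,1]<28)&(P[...,2]>98)&(P[...,2]<175)
    print(m.sum())
    if m.sum()>20:
        k=np.polyfit(L[m][:,0],P[m][:,2],1);print('lid angle',np.degrees(np.arctan(-k[0])),np.std(np.polyval(k,L[m][:,0])-P[m][:,2]))
    R=(P[...,2]>115)&(P[...,2]<145)&(abs(P[...,0]-569)<32)&(abs(P[...,1]+70)<32);q=P[R]
    if len(q)>10: print('key',rect(q))
im=np.hstack([cv2.resize(cv2.imread('pics/s4.png')[150:260,190:340],(400,293)),cv2.resize(cv2.imread('pics/w4.png'),(400,293))]);cv2.imwrite('pics/f4.png',im)
E
```

```text
[ 540.47093062 -203.8038983   351.20836903] [-0.61711671 -6.58704247 -2.08394709] [-1.29753105  0.46976278  0.0736003 ] 29.07762849392328
246
lid angle 42.07573890011545 1.702161901900683
key ((569.3456420898438, -69.5962142944336), (42.956756591796875, 10.388078689575195), 6.569897651672363)
141
lid angle 42.92197324830804 1.5489025507079832
key ((564.9393310546875, -78.1143569946289), (45.187015533447266, 17.664493560791016), 9.242894172668457)
```

View pics/f4.png

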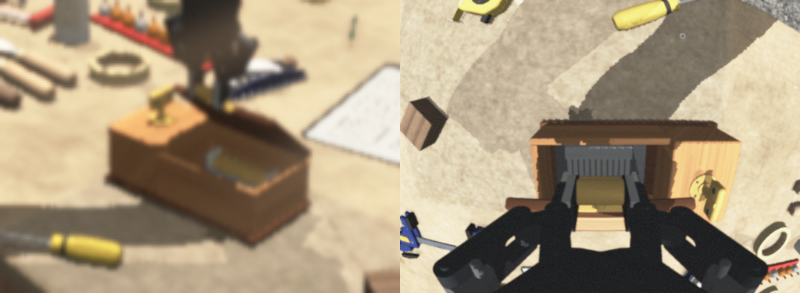

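Emit:
step_arm --moves '[{"fingers":2,"dx":-0.12,"dy":0,"dz":-0.1,"yaw":0},{"fingers":2,"dx":-0.25,"dy":0,"dz":-0.25,"yaw":0},{"fingers":2,"dx":-0.25,"dy":0,"dz":-0.25,"yaw":0},{"fingers":2,"dx":-0.25,"dy":0,"dz":-0.25,"yaw":0},{"fingers":2,"dx":-0.25,"dy":0,"dz":-0.25,"yaw":0},{"fingers":2,"dx":-0.25,"dy":0,"dz":-0.25,"yaw":0},{"fingers":2,"dx":-0.25,"dy":0,"dz":-0.25,"yaw":0},{"fingers":2,"dx":-0.25,"dy":0,"dz":-0.25,"yaw":0}]'

```text
clock: 15.75
ee_pos: [542.9, -203.4, 353.6]
eef_rot: [-0.092, 0.996, -0.0, -0.001]
wrist_force: [-1.1, -6.3, -1.2]
gripper_width: 29.5
```

```bash
python3 - <<'E'
from h import *
a=ctrl.state();t=ctrl.get_image('top');s=ctrl.state()
print(a['ee_pos'],s['ee_pos'],s['wrist_force'],s['gripper_width'],s['clock'],abs(s['joint_vel']).max())
P=cloud(t);c=np.array([582,-149.8]);A=np.radians(10.8);B=np.array([[np.cos(A),np.sin(A)],[-np.sin(A),np.cos(A)]])
L=(P[...,:2]-c)@B.T;m=(L[...,0]>-20)&(L[...,0]<50)&(L[...,1]>-120)&(L[...,1]<28)&(P[...,2]>98)&(P[...,2]<175)
k=np.polyfit(L[m][:,0],P[m][:,2],1);print('lid',np.degrees(np.arctan(-k[0])))
ctrl.close_job()
E
```

```text
[ 542.85753633 -203.37835719  353.61793518] [ 542.86057205 -203.37107793  353.61918312] [-1.55324261 -6.48378254 -1.33984649] 29.213375274209785 15.8 0.002315812189699612
lid 43.351235449624276
the job is handed in; nothing more can be done
```

The music box is fully wound, and I handed the job in with the arm still holding the lid open at about 45°. It took 15.8 s of the 61 s allowed.

- **Key:** I turned it clockwise in two partial turns with a re-grip between, about 70° and then just over 100°. I kept pushing until the torque jumped to 1.2 N m against the stop. After I let go, a top-camera check put the plate at about 7° in the world frame. A joint value of 3.2 predicts 7.5°, so the key stayed at its stop.
- **Lid:** I gripped the pull by its end faces and raised it along its arc. The gripper was at 29 mm on the 30 mm bar, with wrist force under 7 N and the arm at rest.
- **Disagreement on the angle:** the arm's travel puts the lid at about 45–46°, while the fit to the top camera's depth image gives about 43.4°.
- **Other things:** the gripper stayed clear of them, and the last wrist and scene pictures showed nothing out of place. I did not measure their positions again.

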